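Find and release the latched lamp key

TASK

One of the four lamp keys on the selector has been left latched down. With the fingertips, tap all four keys lightly in turn from the left end to the right end of the row, without pushing a raised key home and without releasing the latched one yet; then press the latched one all the way down and let go, so that all four keys stand raised. Grasp nothing and leave the things around the selector where they are.

Things in the scene. Friction and masses are not known exactly. Their poses are not given: they have to be found in the camera images.
- selector: lamp selector: a white bench housing 100 x 220 x 50 mm with a black deck on top, carrying a row of four identical square keys; it does not move. Origin at the centre of its underside; y runs along the row to its left end, x to its rear (the row is 4 mm behind the middle), z up. Its yaw differs from start to start, up to 0.3 rad either way
- place_1 (a point): centre of the top face of the leftmost key as it stands when raised, 68 mm above the work surface (18 mm above the black deck); fixed to the housing, does not go down with the key. Neighbouring keys are 46 mm apart centre to centre
- place_2 (a point): centre of the top face of the second from left key as it stands when raised, 68 mm above the work surface (18 mm above the black deck); fixed to the housing, does not go down with the key. Neighbouring keys are 46 mm apart centre to centre
- place_3 (a point): centre of the top face of the third from left key as it stands when raised, 68 mm above the work surface (18 mm above the black deck); fixed to the housing, does not go down with the key. Neighbouring keys are 46 mm apart centre to centre
- place_4 (a point): centre of the top face of the rightmost key as it stands when raised, 68 mm above the work surface (18 mm above the black deck); fixed to the housing, does not go down with the key. Neighbouring keys are 46 mm apart centre to centre
- unit_a: one of the four key units (a key and the 32 mm square, 2.5 mm high collar it rises from); the key's cap is a white 26 mm square. Origin on the deck under the middle of the key, 18 mm below the raised key's top face. Which place of the row unit_a occupies changes from start to start
- unit_b: one of the four key units (a key and the 32 mm square, 2.5 mm high collar it rises from); the key's cap is a white 26 mm square. Origin on the deck under the middle of the key, 18 mm below the raised key's top face. Which place of the row unit_b occupies changes from start to start
- unit_c: one of the four key units (a key and the 32 mm square, 2.5 mm high collar it rises from); the key's cap is a white 26 mm square. Origin on the deck under the middle of the key, 18 mm below the raised key's top face. Which place of the row unit_c occupies changes from start to start
- unit_d: one of the four key units (a key and the 32 mm square, 2.5 mm high collar it rises from); the key's cap is a white 26 mm square. Origin on the deck under the middle of the key, 18 mm below the raised key's top face. Which place of the row unit_d occupies changes from start to start
- key_a (a joint): how far the key of unit_a is down, in m: 0 raised, 0.010 at the bottom stop. Three keys are raised, one is latched about 0.003 down. A raised key gives softly (0.5 N at first touch, 2.6 N at 0.010) and springs back, but pushed beyond 0.0075 to 0.009 it catches. The latched key first moves at about 4 N, lets go of its catch near 0.0075 (6 N; 7.5 N at the stop), then rises to 0 when let go
- key_b (a joint): how far the key of unit_b is down, in m: 0 raised, 0.010 at the bottom stop. Three keys are raised, one is latched about 0.003 down. A raised key gives softly (0.5 N at first touch, 2.6 N at 0.010) and springs back, but pushed beyond 0.0075 to 0.009 it catches. The latched key first moves at about 4 N, lets go of its catch near 0.0075 (6 N; 7.5 N at the stop), then rises to 0 when let go
- key_c (a joint): how far the key of unit_c is down, in m: 0 raised, 0.010 at the bottom stop. Three keys are raised, one is latched about 0.003 down. A raised key gives softly (0.5 N at first touch, 2.6 N at 0.010) and springs back, but pushed beyond 0.0075 to 0.009 it catches. The latched key first moves at about 4 N, lets go of its catch near 0.0075 (6 N; 7.5 N at the stop), then rises to 0 when let go
- key_d (a joint): how far the key of unit_d is down, in m: 0 raised, 0.010 at the bottom stop. Three keys are raised, one is latched about 0.003 down. A raised key gives softly (0.5 N at first touch, 2.6 N at 0.010) and springs back, but pushed beyond 0.0075 to 0.009 it catches. The latched key first moves at about 4 N, lets go of its catch near 0.0075 (6 N; 7.5 N at the stop), then rises to 0 when let go
- reagent_bottle: white reagent bottle with a screw cap, 42 mm across, 78 mm tall, standing beside the right end of the selector; loose, to be left alone. Origin at the centre of its underside
- dish: clear flat round dish, 60 mm across, 13 mm high, beside the left end of the selector; loose, to be left alone. Origin at the centre of its underside
- wrench: flat steel spanner, 159 mm long, 6 mm thick, lying behind the selector; loose, to be left alone. Origin at the centre of its underside
- beaker: small clear beaker, 43 mm across, 58 mm tall, behind and to the right of the reagent bottle; loose, to be left alone. Origin at the centre of its underside

How it is judged (in metres and radians):
On the way, in this order (a step that is already met when the one before it is completed fails the run):
1. the leftmost key is tapped with the fingers while the latched key is still latched (value of joint key_d above 0.002 m and ((horizontal distance between unit_a and place_1 below 0.01 m and contact force between unit_a and the fingers above 0.3 N) or (horizontal distance between unit_b and place_1 below 0.01 m and contact force between unit_b and the fingers above 0.3 N) or (horizontal distance between unit_c and place_1 below 0.01 m and contact force between unit_c and the fingers above 0.3 N) or (horizontal distance between unit_d and place_1 below 0.01 m and contact force between unit_d and the fingers above 0.3 N))), for 0.03 s.
2. the second key is tapped with the fingers while the latched key is still latched (value of joint key_d above 0.002 m and ((horizontal distance between unit_a and place_2 below 0.01 m and contact force between unit_a and the fingers above 0.3 N) or (horizontal distance between unit_b and place_2 below 0.01 m and contact force between unit_b and the fingers above 0.3 N) or (horizontal distance between unit_c and place_2 below 0.01 m and contact force between unit_c and the fingers above 0.3 N) or (horizontal distance between unit_d and place_2 below 0.01 m and contact force between unit_d and the fingers above 0.3 N))), for 0.03 s.
3. the third key is tapped with the fingers while the latched key is still latched (value of joint key_d above 0.002 m and ((horizontal distance between unit_a and place_3 below 0.01 m and contact force between unit_a and the fingers above 0.3 N) or (horizontal distance between unit_b and place_3 below 0.01 m and contact force between unit_b and the fingers above 0.3 N) or (horizontal distance between unit_c and place_3 below 0.01 m and contact force between unit_c and the fingers above 0.3 N) or (horizontal distance between unit_d and place_3 below 0.01 m and contact force between unit_d and the fingers above 0.3 N))), for 0.03 s.
4. the rightmost key is tapped with the fingers while the latched key is still latched (value of joint key_d above 0.002 m and ((horizontal distance between unit_a and place_4 below 0.01 m and contact force between unit_a and the fingers above 0.3 N) or (horizontal distance between unit_b and place_4 below 0.01 m and contact force between unit_b and the fingers above 0.3 N) or (horizontal distance between unit_c and place_4 below 0.01 m and contact force between unit_c and the fingers above 0.3 N) or (horizontal distance between unit_d and place_4 below 0.01 m and contact force between unit_d and the fingers above 0.3 N))), for 0.03 s.
5. then the latched key is pressed down with the fingers (value of joint key_d above 0.0065 m and contact force between unit_d and the fingers above 0.5 N), for 0.03 s.
At the end, for the whole second after the job is handed in: all four keys stand raised (each less than 1.5 mm down) and at rest, and bottle, dish, spanner and beaker are within 15 mm of where they were (value of joint each of key_a, key_b, key_c, key_d below 0.0015 m and velocity of joint key_d below 0.005 m/s and distance of each of reagent_bottle, dish, wrench, beaker from where it was at the start of the episode below 0.015 m); the robot touches nothing.
It fails at once if a raised key is pushed home (more than 7.5 mm down) (value of joint any of key_a, key_b, key_c above 0.0075 m).
It fails at once if a thing standing around the selector is moved (15 mm or more), lifted or carried (distance of any of reagent_bottle, dish, wrench, beaker from where it was at the start of the episode above 0.015 m).
It also fails if it takes over 45 s, if anything falls off the work surface, if the arm or the gripper's body presses on something with over 40 N, if the wrist force passes 120 N, or if a joint passes its speed limit or range.

ROBOT

A 6-joint arm with a two-finger parallel gripper is mounted at the origin on a cart in front of the work surface, level with it; the furniture and walls round the work are solid. World frame = base frame: x ahead of the robot, y to its left, z up, the work surface at z = 0. Lengths are in m, angles in degrees, forces in N, time in s.
With the tool pointing down it reaches from about 0.25 to 0.725 m from the base axis. Payload 9.7 kg.
Tool frame: the origin (TCP) lies at the centre of the arm's flange, where the gripper is bolted on; the fingertips stand 173 mm ahead of it and the grasp point (between the pads) lies 155 mm ahead of it; z points along the fingers, y is the line along which they close (so a half turn about z gives the same grasp; the last joint's range is limited). The gripper opens to 85 mm and grips with 20 to 120 N. Pads are 22 mm wide; open, the fingers measure 114 mm over their backs; the gripper's body (76 mm by 85 mm) begins 54 mm behind the grasp point. The pads swing forward as they close: fully open they stand 13 mm farther back than shut.
Start: joints at [72.536, 4.979, 10.078, 95.1, 0, 90], TCP at [0.165, 0.525, 0.405] pointing down, gripper open.
Joint ranges: [-179.16, 179.16], [-48.56, 103.87], [-65.8, 70.77], [-126.05, 130.52], [-82.76, 87.17], [-180, 180]. Speed limits (degrees/s): [127.2, 127.2, 147.25, 180, 180, 180].

INTERFACE

Orientations are given as [roll, pitch, yaw] about the fixed x, y, z axes, in that order (R = Rz(yaw) Ry(pitch) Rx(roll)).
In Python, from workcell import monitor, camera, get_calibration, bot gives the robot as it stands.
- The arm moves only by the tool carry_out, never from a script. Its argument "targets" is text: rows parted by semicolons, each of 7 numbers parted by spaces: the shift along the tool's x, y, z in units of 0.04 m (1.0 is 0.04 m), then the turn, a rotation vector about the tool's x, y, z in units of 0.1 rad (1.0 is 0.1 rad), then the opening, from -1 (shut) to 1 (fully open), so that 0 is half open. A call has exactly 8 rows; each row shifts and turns the commanded pose from where the row before left it, along the tool's axes as they then stand; what a row does not reach is not made up. A row lasts 1/12 s, in which the tool goes at most 41.7 mm and 7.16 degrees, less where a joint would pass 70% of its speed; a pose out of reach is approached as far as the arm can. A call with a number of a shift or a turn outside -1 to 1 is refused whole. A call with a gripper value outside its range is refused whole. The fingers move at their own pace and stop on an object; "newtons" is the grip in N (left out, the last holds). Time passes only in rows, so rows that do not move let the fingers close, or fill a call up. It gives the time, the measured TCP pose, the force, the opening and the grip force at its end, in the units of the state.
- monitor.get_obs(): the state, without advancing time (a new reading comes with each control period).
- camera(name): name is "side" or "top"; returns the picture (384x512x3 uint8, red, green, blue); there is no depth.
- get_calibration(name): a dict with "fx", "fy", "cx", "cy" (pixels), "view" (4x4, takes a point from world to camera coordinates). Camera axes: x right, y down, z forward; pixel columns grow to the right and rows downward; lengths in m; the calibration is good to about 2 mm. A picture is of the moment at which its call begins. get_calibration takes no time and is no camera call.
- bot.job_done(): hands the job in; it is judged then, once.
The state is a dict: "time": time; "q": joint angles; "qd": joint speeds; "joint_efforts": joint torques, N m; "ee_pos": TCP position; "tcp_rot": TCP orientation; "wrist_force": force on the tool from outside, world axes, zero at the start; "torque": the same for the moment, N m; "opening": finger opening in m; "grasp_force": force on a finger pad.
Only numpy, scipy, OpenCV 4.12 (cv2) and the standard library are available. Lean on these libraries where they do the work, as an engineer would, in place of code of your own. Each camera call takes 0.05 s, during which the arm holds its last target. There are 200 camera calls.

## Working session

There is one attempt and no reset: what is moved stays moved. The work goes in short steps, Python scripts to look and compute and a tool call to move; the robot and the scene stay as the last step left them, time stands still between calls to the robot, and variables do not carry over. Pictures are saved under pics/ and viewed, at most 10 in all, crops included, and the job is handed in when it is done.

Besides the shell and the picture viewer there is one more tool, called as name(argument=value, ...) on one line, values as JSON. carry_out: Moves the arm, as the interface text tells. Shifts and turns lie within -1 to 1; 1 stands for 0.04 m of shift or 0.1 rad of turn. Its arguments: {"type":"object","properties":{"targets":{"type":"string"},"newtons":{"type":"number"}},"required":["targets"]}

```bash
mkdir -p pics; python3 - <<'E'
from workcell import monitor,camera,get_calibration
import cv2,numpy as np
for n in("top","side"):
    im=camera(n); cv2.imwrite(f"pics/{n}0.png",im[:,:,::-1])
    print(n,{k:np.round(v,4).tolist() for k,v in get_calibration(n).items()})
o=monitor.get_obs();print(o)
E
```

```text
top {'fx': 452.4082, 'fy': 452.4082, 'cx': 249.789, 'cy': 194.6227, 'view': [[-0.0171, -0.9998, 0.004, -0.1966], [-0.9725, 0.0157, -0.2325, 0.5431], [0.2324, -0.0079, -0.9726, 0.8443], [0.0, 0.0, 0.0, 1.0]]}
side {'fx': 409.5771, 'fy': 409.5771, 'cx': 254.9017, 'cy': 190.1515, 'view': [[-0.9999, -0.0115, -0.0087, 0.5214], [0.0032, 0.4126, -0.9109, 0.1595], [0.0141, -0.9109, -0.4125, 0.8132], [0.0, 0.0, 0.0, 1.0]]}
{'time': 0.1, 'q': array([7.25370651e+01, 5.01009272e+00, 1.00390949e+01, 9.50993369e+01,
       2.42870283e-05, 8.99992046e+01]), 'qd': array([ 0.03824554, -0.13836773,  0.10385818, -0.12118717, -0.00839024,
        0.02004853]), 'joint_efforts': array([ 2.02855426e-04, -5.21558332e+01,  4.65655732e+01,  1.59635843e-02,
       -1.23647618e-05,  1.68887982e-05]), 'ee_pos': array([0.16505239, 0.5246627 , 0.40403416]), 'tcp_rot': array([-1.79929665e+02, -2.52633969e-05,  1.62537860e+02]), 'wrist_force': array([1.13105394, 0.1213676 , 0.00540212]), 'torque': array([-0.00293573, -0.01378426, -0.00907367]), 'grasp_force': 0.0, 'opening': 0.08548292331035554}
```

View pics/top0.png

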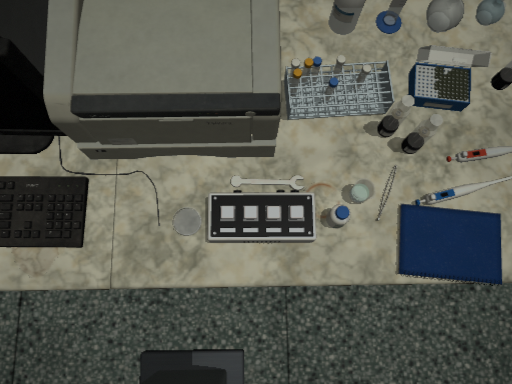

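View pics/side0.png

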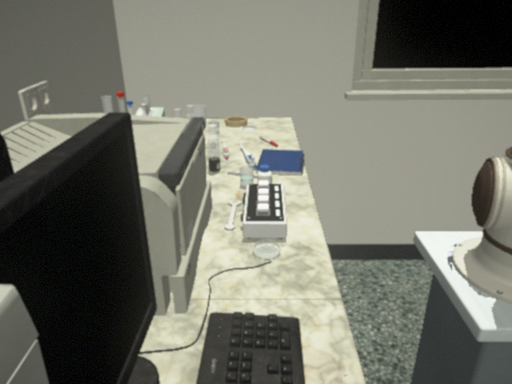

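The top view shows the keys at about (228,213), (251,213), (274,213) and (297,213), left to right. The dish is at (187,221), the spanner at (267,182), the bottle at (340,215) and the beaker at (360,192). The side view shows the row end-on at about (263,200).

```bash
cat >h.py <<'E'
import numpy as np,cv2
from workcell import monitor,camera,get_calibration
def ray(n,uv,z):
    c=get_calibration(n);V=np.array(c["view"]);R,t=V[:3,:3],V[:3,3];o=-R.T@t
    d=R.T@np.array([(uv[0]-c["cx"])/c["fx"],(uv[1]-c["cy"])/c["fy"],1]);return o+d*(z-o[2])/d[2]
def keys(im):
    g=im[195:232,215:310].min(2).astype(np.uint8)
    g=cv2.resize(g,None,fx=8,fy=8,interpolation=cv2.INTER_CUBIC)
    m=(g>120).astype(np.uint8);_,_,s,c=cv2.connectedComponentsWithStats(m)
    return g,[((c[i]+.5)/8+[215-.5,195-.5],s[i]) for i in range(1,len(s)) if s[i][4]>3000]
E
python3 - <<'E'
from h import *
im=camera("top");g,K=keys(im);cv2.imwrite("pics/crop.png",g)
for c,s in K: print(c.round(2),s, ray("top",c,.068).round(4))
E
```

```text
[296.53 211.45] [ 604   86  104  104 9658] [ 0.503  -0.2977  0.068 ]
[227.08 211.52] [  48   89  106   96 9431] [ 0.5051 -0.16    0.068 ]
[250.38 211.56] [ 234   89  106   95 9835] [ 0.5043 -0.2062  0.068 ]
[273.48 211.7 ] [ 419   90  106   96 9761] [ 0.5033 -0.2519  0.068 ]
[227.27 229.62] [  42  265  120   31 3603] [ 0.4689 -0.1601  0.068 ]
[250.11 229.6 ] [ 226  265  118   31 3552] [ 0.4682 -0.205   0.068 ]
[273.11 229.58] [ 410  265  118   31 3578] [ 0.4675 -0.2502  0.068 ]
[296.09 229.57] [ 594  265  117   31 3598] [ 0.4668 -0.2953  0.068 ]
```

View pics/crop.png

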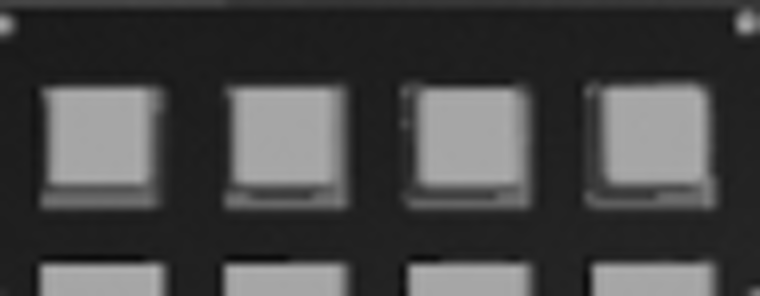

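The crop shows the four caps, evenly spaced along the row. It doesn't show clearly which one is latched, so I'll find that by touch.

carry_out(targets="0 0 0 0 0 -1 -1;0 0 0 0 0 -1 -1;0 0 0 0 0 -1 -1;0 0 0 0 0 -0.05 -1;-0.4 -0.8 0 0 0 0 -1;-0.4 -0.8 0 0 0 0 -1;-0.4 -0.8 0 0 0 0 -1;-0.4 -0.8 0 0 0 0 -1", newtons=20)

```text
time: 0.82
ee_pos: [0.2293, 0.3953, 0.4043]
tcp_rot: [-180.0, -0.0, 179.9]
wrist_force: [0.6, -0.5, -0.2]
opening: -0.0003
grasp_force: 0.0
```

carry_out(targets="-0.43 -0.87 0 0 0 0 -1;-0.43 -0.87 0 0 0 0 -1;-0.43 -0.87 0 0 0 0 -1;-0.43 -0.87 0 0 0 0 -1;-0.43 -0.87 0 0 0 0 -1;-0.43 -0.87 0 0 0 0 -1;-0.43 -0.87 0 0 0 0 -1;-0.43 -0.87 0 0 0 0 -1")

```text
time: 1.48
ee_pos: [0.3669, 0.1164, 0.4048]
tcp_rot: [180.0, 0.0, 179.8]
wrist_force: [0.0, 1.2, 0.7]
opening: 0.0001
grasp_force: 0.0
```

carry_out(targets="-0.43 -0.87 0 0 0 0 -1;-0.43 -0.87 0 0 0 0 -1;-0.43 -0.87 0 0 0 0 -1;-0.43 -0.87 0 0 0 0 -1;-0.43 -0.87 0 0 0 0 -1;-0.43 -0.87 0 0 0 0 -1;-0.43 -0.87 0 0 0 0 -1;-0.43 -0.87 0 0 0 0 -1")

```text
time: 2.15
ee_pos: [0.5048, -0.1622, 0.4046]
tcp_rot: [180.0, 0.0, 179.8]
wrist_force: [0.7, 0.8, 0.7]
opening: 0.0002
grasp_force: 0.0
```

carry_out(targets="0 0.05 0.6 0 0 0 -1;0 0 0.6 0 0 0 -1;0 0 0.6 0 0 0 -1;0 0 0.6 0 0 0 -1;0 0 0.6 0 0 0 -1;0 0 0.6 0 0 0 -1;0 0 0.1 0 0 0 -1;0 0 0 0 0 0 -1")

```text
time: 2.82
ee_pos: [0.5039, -0.1579, 0.2553]
tcp_rot: [179.9, -0.2, 179.9]
wrist_force: [-0.0, 0.6, -0.8]
opening: 0.0003
grasp_force: 0.0
```

```bash
python3 - <<'E'
from h import *
o=[]
for i in range(3):
    im=camera("side");s=monitor.get_obs();o.append(np.r_[s["wrist_force"],s["ee_pos"]])
print(np.round(o,4),s["q"].round(1))
a=cv2.resize(im[150:260,215:325],None,fx=5,fy=5,interpolation=cv2.INTER_CUBIC);cv2.imwrite("pics/s1.png",a[:,:,::-1])
E
```

```text
[[ 0.1169 -0.2128  0.2151  0.5043 -0.1581  0.257 ]
 [ 0.0318 -0.3582  0.4401  0.5047 -0.1581  0.258 ]
 [ 0.1759 -0.016  -0.3894  0.5048 -0.1582  0.2584]] [-17.4   1.7  -9.5  78.7  -0.  -17.4]
```

View pics/s1.png

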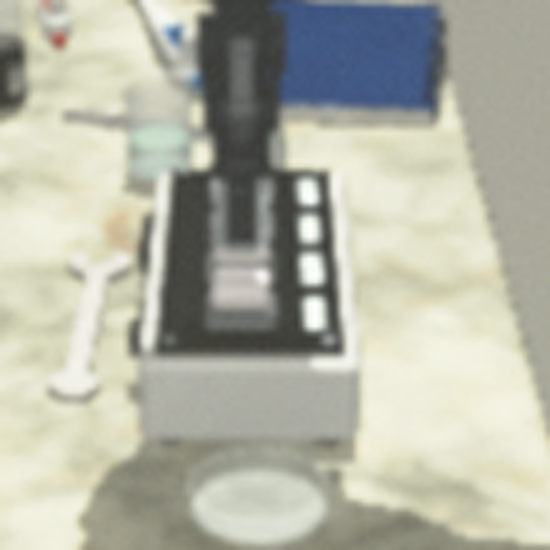

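The fingers are centred over the leftmost key (about (245,290) in the crop), with the tips about 17 mm above it. I'll approach slowly.

carry_out(targets="0 0 0.1 0 0 0 -1;0 0 0.1 0 0 0 -1;0 0 0.1 0 0 0 -1;0 0 0.08 0 0 0 -1;0 0 0 0 0 0 -1;0 0 0 0 0 0 -1;0 0 0 0 0 0 -1;0 0 0 0 0 0 -1")

```text
time: 3.63
ee_pos: [0.5044, -0.1581, 0.2416]
tcp_rot: [-180.0, 0.0, -180.0]
wrist_force: [-0.2, 0.6, -0.4]
opening: 0.0
grasp_force: 0.0
```

carry_out(targets="0 0 0.03 0 0 0 -1;0 0 0.03 0 0 0 -1;0 0 0 0 0 0 -1;0 0 0 0 0 0 -1;0 0 0 0 0 0 -1;0 0 0 0 0 0 -1;0 0 0 0 0 0 -1;0 0 0 0 0 0 -1")

```text
time: 4.3
ee_pos: [0.5044, -0.1581, 0.2392]
tcp_rot: [-180.0, 0.0, -180.0]
wrist_force: [-0.2, 0.1, 1.0]
opening: 0.0002
grasp_force: 0.5
```

```bash
cat >f.py <<'E'
from h import *
o=[]
for i in range(5):
    camera("side");s=monitor.get_obs();o.append([s["wrist_force"][2],s["ee_pos"][2],s["time"]])
print(np.mean(o,0).round(4), np.std(o,0).round(4))
E
python3 f.py
```

```text
[0.9947 0.2391 4.45  ] [0.3828 0.     0.0707]
```

carry_out(targets="0 0 0.03 0 0 0 -1;0 0 0.02 0 0 0 -1;0 0 0 0 0 0 -1;0 0 0 0 0 0 -1;0 0 0 0 0 0 -1;0 0 0 0 0 0 -1;0 0 0 0 0 0 -1;0 0 0 0 0 0 -1")

```text
time: 5.22
ee_pos: [0.5044, -0.1581, 0.2371]
tcp_rot: [-180.0, -0.0, -180.0]
wrist_force: [0.8, 0.0, 2.1]
opening: -0.0004
grasp_force: 0.6
```

```bash
python3 f.py
```

```text
[1.5551 0.2371 5.3667] [0.0928 0.     0.0707]
```

Key 1 is raised: it gave softly and was tapped at about 4 mm, 1.5 N. Next is key 2.

carry_out(targets="0 0 -0.25 0 0 0 -1;0 0 -0.25 0 0 0 -1;0 0 0 0 0 0 -1;0 -0.4 0 0 0 0 -1;0 -0.4 0 0 0 0 -1;0 -0.37 0 0 0 0 -1;0 0 0 0 0 0 -1;0 0 0 0 0 0 -1")

```text
time: 6.13
ee_pos: [0.5043, -0.2052, 0.2572]
tcp_rot: [180.0, -0.0, 179.9]
wrist_force: [-0.3, 0.9, 0.4]
opening: 0.0002
grasp_force: 0.0
```

carry_out(targets="0 0 0.1 0 0 0 -1;0 0 0.1 0 0 0 -1;0 0 0.1 0 0 0 -1;0 0 0.1 0 0 0 -1;0 0 0.05 0 0 0 -1;0 0 0 0 0 0 -1;0 0 0 0 0 0 -1;0 0 0 0 0 0 -1")

```text
time: 6.8
ee_pos: [0.5044, -0.2048, 0.2392]
tcp_rot: [-180.0, 0.0, -180.0]
wrist_force: [-0.6, 0.4, -0.3]
opening: -0.0003
grasp_force: 0.4
```

```bash
python3 f.py
```

```text
[0.992  0.2393 6.95  ] [0.3498 0.     0.0707]
```

carry_out(targets="0 0 0.03 0 0 0 -1;0 0 0.02 0 0 0 -1;0 0 0 0 0 0 -1;0 0 0 0 0 0 -1;0 0 0 0 0 0 -1;0 0 0 0 0 0 -1;0 0 0 0 0 0 -1;0 0 0 0 0 0 -1")

```text
time: 7.72
ee_pos: [0.5044, -0.2049, 0.2372]
tcp_rot: [-180.0, 0.0, -180.0]
wrist_force: [1.3, 0.1, 1.7]
opening: -0.0001
grasp_force: 0.7
```

```bash
python3 f.py
```

```text
[1.4944 0.2371 7.8667] [0.4358 0.     0.0707]
```

carry_out(targets="0 0 -0.25 0 0 0 -1;0 0 -0.25 0 0 0 -1;0 0 0 0 0 0 -1;0.01 -0.4 0 0 0 0 -1;0.01 -0.4 0 0 0 0 -1;0 -0.37 0 0 0 0 -1;0 0 0 0 0 0 -1;0 0 0 0 0 0 -1")

```text
time: 8.63
ee_pos: [0.5035, -0.2523, 0.257]
tcp_rot: [180.0, -0.0, 179.9]
wrist_force: [0.5, 0.2, -0.5]
opening: 0.0001
grasp_force: 0.0
```

carry_out(targets="0 0 0.1 0 0 0 -1;0 0 0.1 0 0 0 -1;0 0 0.1 0 0 0 -1;0 0 0.1 0 0 0 -1;0 0 0.05 0 0 0 -1;0 0 0 0 0 0 -1;0 0 0 0 0 0 -1;0 0 0 0 0 0 -1")

```text
time: 9.3
ee_pos: [0.5037, -0.2516, 0.2392]
tcp_rot: [-180.0, 0.0, -180.0]
wrist_force: [0.3, 0.1, 0.6]
opening: -0.0002
grasp_force: 0.0
```

```bash
python3 f.py
```

```text
[0.207  0.2392 9.45  ] [0.3065 0.     0.0707]
```

carry_out(targets="0 0 0.03 0 0 0 -1;0 0 0.02 0 0 0 -1;0 0 0 0 0 0 -1;0 0 0 0 0 0 -1;0 0 0 0 0 0 -1;0 0 0 0 0 0 -1;0 0 0 0 0 0 -1;0 0 0 0 0 0 -1")

```text
time: 10.22
ee_pos: [0.5037, -0.2517, 0.2373]
tcp_rot: [-180.0, 0.0, -180.0]
wrist_force: [-0.2, 1.2, 4.9]
opening: 0.0002
grasp_force: 2.7
```

```bash
python3 f.py
```

```text
[ 5.213   0.2373 10.3667] [0.5143 0.     0.0707]
```

Key 3 is the latched one: stiff at 5 N, and still well short of release. Now key 4.

carry_out(targets="0 0 -0.25 0 0 0 -1;0 0 -0.25 0 0 0 -1;0 0 0 0 0 0 -1;0.01 -0.4 0 0 0 0 -1;0 -0.4 0 0 0 0 -1;0 -0.35 0 0 0 0 -1;0 0 0 0 0 0 -1;0 0 0 0 0 0 -1")

```text
time: 11.13
ee_pos: [0.503, -0.2987, 0.2566]
tcp_rot: [180.0, -0.0, 179.9]
wrist_force: [0.7, -0.0, -0.2]
opening: 0.0
grasp_force: 0.0
```

carry_out(targets="0 0 0.1 0 0 0 -1;0 0 0.1 0 0 0 -1;0 0 0.1 0 0 0 -1;0 0 0.1 0 0 0 -1;0 0 0.07 0 0 0 -1;0 0 0.03 0 0 0 -1;0 0 0 0 0 0 -1;0 0 0 0 0 0 -1")

```text
time: 11.8
ee_pos: [0.5032, -0.2976, 0.2372]
tcp_rot: [180.0, -0.0, -180.0]
wrist_force: [0.0, 0.1, 1.4]
opening: 0.0002
grasp_force: 0.6
```

```bash
python3 f.py
```

```text
[ 1.2128  0.2373 11.95  ] [0.2895 0.     0.0707]
```

Key 4 is tapped and soft. Now I go back to key 3 and press it fully.

carry_out(targets="0 0 -0.25 0 0 0 -1;0 0 -0.25 0 0 0 -1;0 0 0 0 0 0 -1;-0.01 0.4 0 0 0 0 -1;0 0.4 0 0 0 0 -1;0 0.35 0 0 0 0 -1;0 0 0 0 0 0 -1;0 0 0 0 0 0 -1")

```text
time: 12.72
ee_pos: [0.5037, -0.2503, 0.2571]
tcp_rot: [-180.0, -0.0, -179.9]
wrist_force: [-0.2, 0.3, 0.6]
opening: 0.0002
grasp_force: 0.0
```

carry_out(targets="0 0 0.1 0 0 0 -1;0 0 0.1 0 0 0 -1;0 0 0.1 0 0 0 -1;0 0 0.1 0 0 0 -1;0 0 0.1 0 0 0 -1;0 0 0.1 0 0 0 -1;0 0 0.06 0 0 0 -1;0 0 0 0 0 0 -1")

```text
time: 13.38
ee_pos: [0.5034, -0.2519, 0.2315]
tcp_rot: [-180.0, 0.0, 180.0]
wrist_force: [-3.6, 0.8, 8.1]
opening: 0.0001
grasp_force: 3.7
```

```bash
python3 f.py
```

```text
[ 9.2788  0.2314 13.5333] [0.3117 0.     0.0707]
```

At the stop (9.3 N). Releasing straight up and looking.

carry_out(targets="0 0 -0.15 0 0 0 -1;0 0 -0.3 0 0 0 -1;0 0 -0.5 0 0 0 -1;0 0 -0.8 0 0 0 -1;0 0 -0.8 0 0 0 -1;0 0 -0.8 0 0 0 -1;0 0 -0.5 0 0 0 -1;0 0 0 0 0 0 -1")

```text
time: 14.3
ee_pos: [0.5037, -0.2519, 0.3901]
tcp_rot: [-179.8, 0.4, -180.0]
wrist_force: [0.9, -1.0, -0.3]
opening: 0.0001
grasp_force: 0.0
```

carry_out(targets="0.5 0 -0.3 0 0 0 -1;0.8 0 0 0 0 0 -1;0.8 0 0 0 0 0 -1;0.8 0 0 0 0 0 -1;0.8 0 0 0 0 0 -1;0.5 0 0 0 0 0 -1;0 0 0 0 0 0 -1;0 0 0 0 0 0 -1")

```text
time: 14.97
ee_pos: [0.3349, -0.2518, 0.3969]
tcp_rot: [-180.0, 0.1, 179.9]
wrist_force: [-0.7, -0.1, -0.3]
opening: 0.0002
grasp_force: 0.0
```

```bash
python3 - <<'E'
from h import *
im=camera("top");g,K=keys(im);s=camera("side")
for c,t in K: print(c.round(2),t)
a=cv2.resize(im[150:260,160:390],None,fx=3,fy=3,interpolation=cv2.INTER_CUBIC)
b=cv2.resize(s[175:245,225:305],None,fx=4,fy=4,interpolation=cv2.INTER_CUBIC)
c=np.zeros((a.shape[0]+b.shape[0],a.shape[1],3),np.uint8);c[:a.shape[0]]=a
c[a.shape[0]:,:b.shape[1]]=b;cv2.imwrite("pics/end.png",c[:,:,::-1].clip(0,255)[:600])
E
```

```text
[295.87 219.47] [  476    44   284   252 45234]
[227.04 211.54] [  50   89  101   95 9029]
[250.35 211.51] [ 235   89  103   95 9487]
[227.26 229.63] [  43  265  119   31 3537]
```

View pics/end.png

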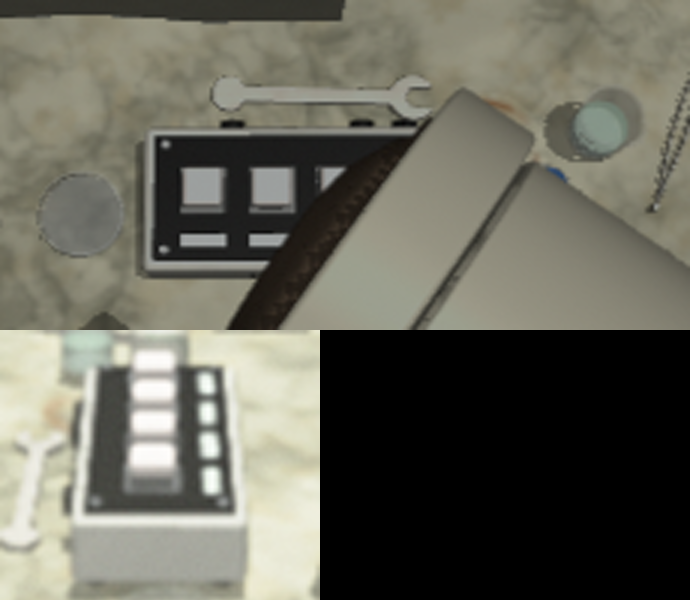

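The arm hides the right-hand keys in the top view, but the side view shows all four caps. I'll compare cap rows there with the starting picture.

```bash
python3 - <<'E'
from h import *
a=cv2.imread("pics/side0.png")[178:222,258:268].mean((1,2));b=camera("side")[178:222,258:268].mean((1,2))
for i in range(44): print(178+i,int(a[i]),int(b[i]))
E
```

```text
178 167 171
179 180 183
180 217 220
181 240 242
182 243 245
183 241 243
184 225 228
185 184 187
186 150 166
187 137 205
188 193 240
189 238 247
190 245 246
191 244 237
192 234 208
193 205 173
194 187 167
195 220 212
196 243 244
197 245 248
198 245 246
199 236 239
200 208 212
201 170 174
202 156 160
203 202 206
204 243 245
205 247 249
206 247 249
207 246 248
208 234 237
209 199 203
210 168 171
211 141 143
212 111 113
213 103 105
214 109 110
215 101 102
216 76 78
217 67 67
218 66 67
219 68 68
220 106 107
221 182 186
```

Key 3 has risen about 1.2 px (3 mm) and the other keys haven't changed.

```bash
python3 -c "
from workcell import bot;print(bot.job_done())"
```

```text
the job is handed in; nothing more can be done
None
```

I tapped all four keys from left to right, then pressed the latched one (third from left) to its stop and let go; the side view shows all four raised, and the job is handed in (no verdict was returned).

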